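# Pack the thinner bottles and shut the transport case

### The arm

A 6-joint arm with a two-finger parallel gripper is mounted at the origin on the work surface. World frame = base frame: x ahead of the robot, y to its left, z up, the work surface at z = 0. Lengths are in m, angles in rad, forces in N, time in s.
With the tool pointing down it reaches from about 0.325 to 0.85 m from the base axis. Payload 15.5 kg.
Tool frame: the origin (TCP) lies midway between the tips of the shut fingers; the grasp point (between the pads) lies 19 mm behind it; x points along the fingers, z is the direction in which the jaws open and shut, and the axes are right-handed (so a half turn about x gives the same grasp; the last joint's range is limited). The gripper opens to 91 mm and grips with 3 to 60 N. Pads are 32 mm wide; open, the fingers measure 118 mm over their backs; the gripper's body (76 mm by 178 mm) begins 60 mm behind the grasp point.
Start: joints at [-1.425, 0.494, 1.345, -0, 1.302, -0.096], TCP at [0.15, -0.607, 0.214] pointing down, gripper open.
Joint ranges: [-2.91, 2.91], [-0.82, 2.16], [0.22, 2.67], [-1.22, 4.37], [0.12, 2.79], [-3.08, 3.08]. Speed limits (rad/s): [1.89, 1.89, 2.57, 3.01, 3.01, 3.01].

### API

Orientations are given as a unit quaternion [w, x, y, z].
In Python, from station import r gives the robot as it stands.
- The arm moves only by the tool servo_tool, never from a script. Its argument "targets" is a list of rows, each an object with "xyz": the shift along the world's x, y, z in mm, a list of three; "rot": the turn, a rotation vector about the world's x, y, z in degrees, a list of three; "claw": the opening, from 0 (shut) to 1 (fully open). In form: [{"xyz": [x, y, z], "rot": [ax, ay, az], "claw": claw}, ...]. A call has 1 to 10 rows; each row is the pose to reach, as a shift and turn from the pose measured when the call began; what a row does not reach only later rows make up. A row lasts 1/10 s, in which the tool goes at most 50 mm and 8.59 degrees, less where a joint would pass 70% of its speed; a pose out of reach is approached as far as the arm can. A call with a gripper value outside its range is refused whole. The fingers move at their own pace and stop on an object; "grip_force" is the grip in N (left out, the last holds). Time passes only in rows, so rows that repeat a pose let the fingers close. It gives the time, the measured TCP pose, the force and the opening at its end, in the units of the state.
- r.get_state(): the state, without advancing time (a new reading comes with each control period).
- r.capture(name): name is "scene" or "top" or "wrist"; returns the picture (384x512x3 uint8, red, green, blue); there is no depth.
- r.camera_info(name): a dict with "K" (3x3 intrinsics, pixels), "dist" ([k1, k2, p1, p2, k3] as OpenCV has them; the pictures are not rectified), "world_from_camera" (4x4, takes a point from camera to world coordinates); the wrist camera has in their place "T_tool_cam" (4x4, takes a point from camera to tool coordinates, whose origin is the TCP and whose axes are the tool frame's). Camera axes: x right, y down, z forward; pixel columns grow to the right and rows downward; lengths in m; the calibration is good to about 2 mm. A picture is of the moment at which its call begins: read the wrist's pose just before it. camera_info takes no time and is no camera call.
- r.sign_off(): hands the job in, once; it reports no verdict.
The state is a dict: "clock": time; "joints": joint angles; "qvel": joint speeds; "joint_torque": joint torques, N m; "position": TCP position; "ee_rot": TCP orientation; "ft_force": force on the tool from outside, world axes, zero at the start; "ft_torque": the same for the moment, N m; "finger_gap": opening from 0.0 (shut) to 1.0 (fully open).
Only numpy, scipy, OpenCV 4.12 (cv2) and the standard library are available. Lean on these libraries where they do the work, as an engineer would, in place of code of your own. Each camera call takes 0.05 s, during which the arm holds its last target. There are 200 camera calls.

### The job

Two white thinner bottles with black screw caps stand on the shop counter: set each one upright into an empty cell of the plywood transport case, one per cell and right down on the cell floor, putting them down gently without dropping or tipping them. Then shut the lid fully, without slamming it. Leave the bottles already packed in their cells, and leave the glue bottle and everything else on the counter where it stands.

Things in the scene. Friction and masses are not known exactly. Their poses are not given: they have to be found in the camera images.
- bottle_1: A round white plastic bottle of airbrush thinner with a paper label: body 60 mm in diameter up to 90 mm, a shoulder sloping in from 90 to 103 mm, then a straight black ribbed screw cap 32 mm in diameter from 103 mm to the top at 140 mm; 0.17 to 0.34 kg. Stands upright and loose on the table. Origin: centre of its underside; z up along the bottle.
- bottle_2: The second bottle to pack, identical to bottle_1. Origin: centre of its underside; z up along the bottle.
- free_cell_1_floor (a point): Centre of the floor of one of the two empty cells of the case, 8 mm above the table (either bottle may go in either cell). The cell is a 70 x 70 mm square; axes as the case's. The cells beside it (76 mm centre to centre) may hold packed bottles. Cell floors carry thin grey felt.
- free_cell_2_floor (a point): The same for the other empty cell.
- case: Plywood transport case, fixed. Outside 238 (its x) x 162 (its y) x 105 mm high without lid; floor and walls 8 mm thick. 6 mm dividers, rising to 80 mm above the table, make six cells 70 x 70 mm, centres at x = -76, 0, 76 and y = -38, 38 mm. Packed caps reach 148 mm above the table. Origin: centre of its underside, at table level; x roughly away from the robot, y towards the hinge side, z up.
- lid (a joint): The case's lid: 0 rad = shut, growing as it opens; it starts at 1.8 to 2.05 rad, standing on the case's +y side and leaning outwards (it stops at 2.2). A plywood shell 238 x 162 mm and 56 mm deep, 0.4 kg. Stiff hinges: it stays at any angle and turns under about 0.7 N m (2 to 8 N near its free edge). It can be pushed shut from outside with shut fingers.
- lid_hinge (a point): Middle of the lid's hinge axis: 105 mm above the table, at the case's y = +81 mm; the axis runs along the case's x. The point's axes turn with the lid; with the lid shut they are parallel to the case's.
- lid_edge (a point): Middle of the lid's outer free edge, where its top board meets the side opposite the hinge: 162 mm from lid_hinge along the lid's -y and 56 mm along its z. Axes as for lid_hinge. With the lid shut it lies 161 mm above the table, at the case's y = -81 mm. A finger lip 70 mm wide juts 13 mm from the lower rim of that side.
- stock_1: One of the four thinner bottles already packed in the case, of the same make as bottle_1 and standing in its own cell; to be left there. Origin: centre of its underside, 8 mm above the table.
- stock_2: One of the four thinner bottles already packed in the case, of the same make as bottle_1 and standing in its own cell; to be left there. Origin: centre of its underside, 8 mm above the table.
- stock_3: One of the four thinner bottles already packed in the case, of the same make as bottle_1 and standing in its own cell; to be left there. Origin: centre of its underside, 8 mm above the table.
- stock_4: One of the four thinner bottles already packed in the case, of the same make as bottle_1 and standing in its own cell; to be left there. Origin: centre of its underside, 8 mm above the table.
- glue_bottle: Bystander among the bottles: slim clear glue bottle, 45 mm in diameter and 150 mm tall, tapering to a pointed spout. Not to be packed. Origin: centre of its underside.
- spray_tin: Bystander: bare metal spray tin with a grey cap, 52 mm in diameter, 153 mm tall. Origin: centre of its underside.
- paint_jar_1: Bystander: squat glass paint jar, 52 mm in diameter, 58 mm tall. Origin: centre of its underside.
- paint_jar_2: Bystander: a second such paint jar.
- tape_roll: Bystander: roll of paper tape lying flat, 100 mm across, 25 mm high. Origin: centre of its underside.
- screwdriver: Bystander: screwdriver, 190 mm long, lying flat. Origin: under its middle.
Not all that is in view belongs to the job. Leave any blue or orange look-alike of the bottle_1 alone.

How it is judged:
By the outcome, as a careful person would: the job done as asked, in the order asked, and still so for the second after the job is handed in, with the robot touching nothing.
It also fails if it takes over 72 s, if anything falls off the work surface, if the arm or the gripper's body presses on something with over 40 N, if the wrist force passes 120 N, or if a joint passes its speed limit or range.

## Working session

There is one attempt and no reset: what is moved stays moved. The work goes in short steps, Python scripts to look and compute and a tool call to move; the robot and the scene stay as the last step left them, time stands still between calls to the robot, and variables do not carry over. Pictures are saved under pics/ and viewed, about 8 in all and at most 12, crops included, and the job is handed in when it is done.

Besides the shell and the picture viewer there is one more tool, called after ">>>" as name(argument=value, ...) on one line, values as JSON. servo_tool: Moves the arm, as the interface text tells. Its arguments: {"type":"object","properties":{"targets":{"type":"array"},"grip_force":{"type":"number"}},"required":["targets"]}

```bash
mkdir -p pics; ls
python3 - <<'E'
from station import r
import cv2,numpy as np
np.set_printoptions(precision=4,suppress=True)
print(r.get_state())
for n in("scene","top"):
    im=r.capture(n); cv2.imwrite(f"pics/{n}0.png",im[:,:,::-1]); print(n,r.camera_info(n))
print(r.camera_info("wrist"))
E
```

```text
pics
{'clock': 0.0, 'joints': array([-1.4245,  0.4942,  1.3461, -0.    ,  1.3025, -0.0955]), 'qvel': array([-0.0002,  0.0015,  0.0018,  0.    , -0.0009, -0.0004]), 'joint_torque': array([  0.0066, -87.8814, -38.185 ,   0.0711,   0.0534,  -0.0001]), 'position': array([ 0.1496, -0.6064,  0.2133]), 'ee_rot': array([ 0.5563,  0.4364,  0.557 , -0.4358]), 'ft_force': array([0.1876, 0.7303, 0.851 ]), 'ft_torque': array([ 0.0041,  0.0204, -0.0387]), 'finger_gap': 0.9984464154440622}
scene {'K': array([[356.4331,   0.    , 253.7196],
       [  0.    , 356.4331, 187.5639],
       [  0.    ,   0.    ,   1.    ]]), 'dist': array([-0.1118,  0.    ,  0.    ,  0.    ,  0.    ]), 'world_from_camera': array([[ 0.9826,  0.1742, -0.0647,  0.6265],
       [ 0.1858, -0.9313,  0.3133, -0.3478],
       [-0.0057, -0.3199, -0.9474,  0.8976],
       [ 0.    ,  0.    ,  0.    ,  1.    ]])}
top {'K': array([[399.7231,   0.    , 261.7296],
       [  0.    , 399.7231, 194.77  ],
       [  0.    ,   0.    ,   1.    ]]), 'dist': array([-0.0866,  0.    ,  0.    ,  0.    ,  0.    ]), 'world_from_camera': array([[-0.0107, -0.9852,  0.171 ,  0.4094],
       [-0.9999,  0.0089, -0.0113, -0.0853],
       [ 0.0096, -0.1711, -0.9852,  1.1696],
       [ 0.    ,  0.    ,  0.    ,  1.    ]])}
{'K': array([[287.4848,   0.    , 258.917 ],
       [  0.    , 287.4848, 186.2543],
       [  0.    ,   0.    ,   1.    ]]), 'dist': array([-0.0254,  0.    ,  0.    ,  0.    ,  0.    ]), 'T_tool_cam': array([[-0.0013, -0.2506,  0.9681, -0.1707],
       [ 0.0002, -0.9681, -0.2506,  0.07  ],
       [ 1.    , -0.0001,  0.0013, -0.0008],
       [ 0.    ,  0.    ,  0.    ,  1.    ]])}
```

View pics/scene0.png

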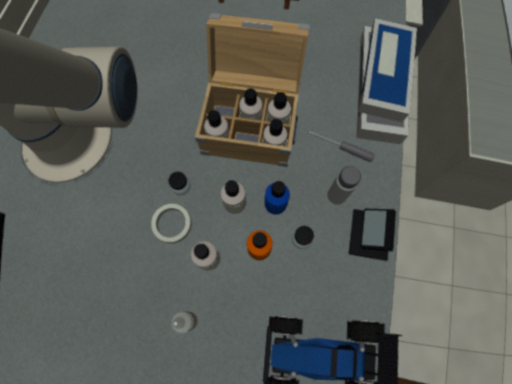

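View pics/top0.png

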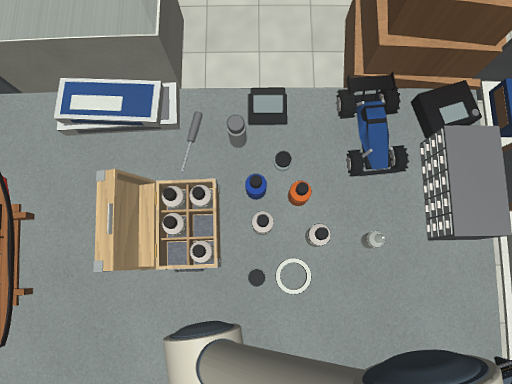

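The two pale bottles with black caps are at top (262,222) and (319,234), scene (233,190) and (204,254). The blue one at (256,185) and the orange one at (300,191) are look-alikes, and the glue bottle is at (376,239). The white bottles match the description. The empty cells are at top (203,225) and (175,252). I'll confirm this in one enlarged crop.

```bash
cat > h.py <<'E'
import cv2,numpy as np
from station import r
np.set_printoptions(precision=4,suppress=True)
def ray(cam,uv,T=None):
    c=r.camera_info(cam); T=c["world_from_camera"] if T is None else T
    p=cv2.undistortPoints(np.array([[uv]],float),c["K"],c["dist"])[0,0]
    return T[:3,3],T[:3,:3]@np.array([p[0],p[1],1])
def onz(cam,uv,z,T=None):
    o,d=ray(cam,uv,T); return o+d*(z-o[2])/d[2]
def proj(cam,P,T=None):
    c=r.camera_info(cam); T=c["world_from_camera"] if T is None else T
    Ti=np.linalg.inv(T); rv,_=cv2.Rodrigues(Ti[:3,:3])
    return cv2.projectPoints(np.array(P,float).reshape(-1,3),rv,Ti[:3,3],c["K"],c["dist"])[0][:,0]
E
python3 - <<'E'
from h import *
t=cv2.imread("pics/top0.png"); 
c=cv2.resize(t[160:280,150:340],None,fx=4.2,fy=4.2,interpolation=cv2.INTER_CUBIC)
cv2.imwrite("pics/crop1.png",c)
E
```

```text
(no output)
```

View pics/crop1.png

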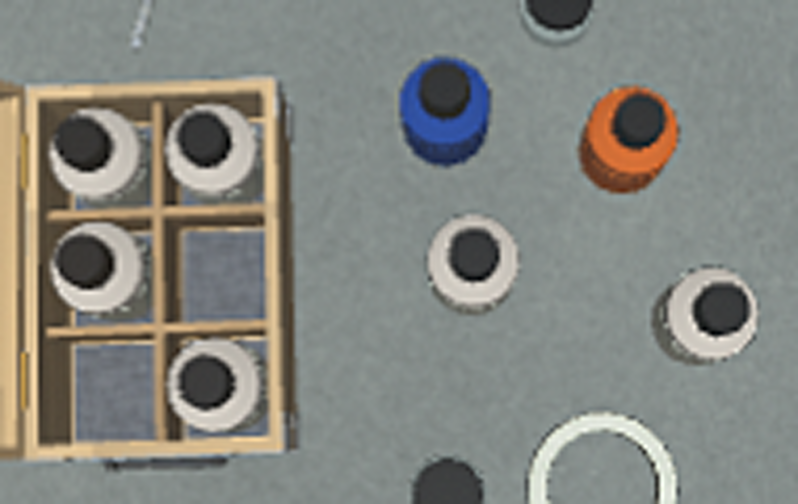

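Crop confirms it: two white, black-capped bottles at crop (474,254) and (722,308). The empty cells are middle-right and lower-left. Next I'll fit the case pose and locate the bottles.

Run:
```python
from h import *
from scipy.optimize import least_squares
def cap(name,uv,w=11):
    im=cv2.imread(f"pics/{name}0.png").astype(int); u,v=uv
    m=(im.max(2)<75).astype(np.uint8); 
    n,l,s,c=cv2.connectedComponentsWithStats(m); k=l[v,u]
    ar=s[k]; return c[k],ar
for nm,a,b in(("b1",(262,220),(233,187)),("b2",(321,233),(202,250)),("s1",(169,194),(250,96)),("s2",(198,193),(280,100)),("s3",(170,222),(213,117)),("s4",(199,250),(276,127)),("blue",(256,181),(279,187)),("orange",(302,189),(260,241)),("glue",(376,239),(182,321))):
    z=.148 if nm[0]=='s' else .14
    o=[]
    for n,p in(("top",a),("scene",b)):
        c,s=cap(n,p); o+= [onz(n,c,z)[:2],c,s[2:]] if s[4]<200 else [onz(n,p,z)[:2],p,'raw']
    print(nm,*o)
f=lambda x,y:(150-.38+x/4.2,160-.38+y/4.2)
pts=[((277,79),(.119,-.081,.105)),((286,452),(-.119,-.081,.105)),((20,457),(-.119,.081,.105)),((26,86),(.119,.081,.105)),((158,211),(.038,0,.08)),((158,328),(-.038,0,.08))]
def P(q): 
    c,s=np.cos(q[2]),np.sin(q[2]); return [(q[0]+c*x-s*y,q[1]+s*x+c*y,z) for _,(x,y,z) in pts]
uv=np.array([f(*p) for p,_ in pts])
s=least_squares(lambda q:(proj("top",P(q))-uv).ravel(),[.5,.1,0],loss='soft_l1')
print(s.x,(proj("top",P(s.x))-uv))
c,sn=np.cos(s.x[2]),np.sin(s.x[2])
for x,y in((0,-.038),(-.076,.038),(.076,.038),(.076,-.038),(0,.038),(-.076,-.038)):print(x,y,s.x[0]+c*x-sn*y,s.x[1]+sn*x+c*y)
# overlay on scene
im=cv2.imread("pics/scene0.png")
for p in proj("scene",P(s.x)): cv2.circle(im,tuple(int(4*k) for k in p),5,(0,0,255),-1,shift=2)
cv2.imwrite("pics/ov.png",cv2.resize(im[0:180,170:330],None,fx=3.3,fy=3.3,interpolation=cv2.INTER_CUBIC))
```

```text
b1 [ 0.5209 -0.0983] [262.4595 220.3604] [ 12  12 111] [ 0.5259 -0.1073] [231.4817 187.9215] [ 14  17 191]
b2 [ 0.4856 -0.2497] [321.2283 233.378 ] [ 13  12 127] [ 0.491  -0.2579] [201.0546 250.9454] [ 15  15 183]
s1 [0.5915 0.1434] [169.306 193.791] [ 14  13 134] [0.5223 0.1312] (250, 96) raw
s2 [0.5934 0.0677] [198.3083 192.8083] [ 12  13 120] [0.5964 0.1334] (280, 100) raw
s3 [0.5179 0.1399] [169.8923 221.9462] [ 13  13 130] [0.4463 0.0575] (213, 117) raw
s4 [0.4444 0.0646] [198.6855 250.5806] [ 13  12 124] [0.599  0.0582] (276, 127) raw
blue [ 0.6245 -0.081 ] [255.439  181.2033] [ 12  13 123] [ 0.6303 -0.0855] (279, 187) raw
orange [ 0.6036 -0.2022] [301.6838 188.5983] [ 12  12 117] [ 0.6087 -0.2112] [259.3895 239.8547] [ 14  16 172]
glue [ 0.469  -0.3922] (376, 239) raw [ 0.4847 -0.4052] (182, 321) raw
[0.5199 0.1069 0.02  ] [[-0.2188  0.0019]
 [-1.2603 -0.2209]
 [ 0.7968  0.1217]
 [ 0.3747  0.0729]
 [ 0.0052  0.1235]
 [ 0.0353 -0.0696]]
0 -0.038 0.5206464319784506 0.06891382443917063
-0.076 0.038 0.4431447249036486 0.1433818403956306
0.076 0.038 0.5951144479349106 0.14641553151397269
0.076 -0.038 0.5966312934940816 0.07043066999834169
0 0.038 0.5191295864192796 0.14489868595480165
-0.076 -0.038 0.4446615704628197 0.0673969788799996
```

View pics/ov.png

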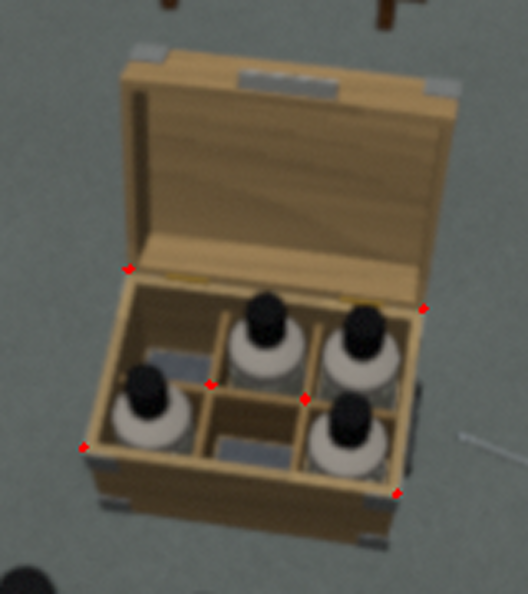

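The case fit is good: centre (0.520, 0.107), yaw 0.02, and the corners overlay on the rim in both views. The empty cells are at (0.5206, 0.069) and (0.443, 0.143). The lid stands open at +y. Moving over bottle 1 for a closer look with the wrist camera.

>>> servo_tool(targets=[{"xyz": [40, 55, 25], "rot": [0, 0, 8], "claw": 0.65}, {"xyz": [80, 110, 47], "rot": [0, 0, 16], "claw": 0.65}, {"xyz": [373, 507, 47], "rot": [0, 0, 76], "claw": 0.65}, {"xyz": [373, 507, 47], "rot": [0, 0, 76], "claw": 0.65}, {"xyz": [373, 507, 47], "rot": [0, 0, 76], "claw": 0.65}, {"xyz": [373, 507, 47], "rot": [0, 0, 76], "claw": 0.65}, {"xyz": [373, 507, 47], "rot": [0, 0, 76], "claw": 0.65}, {"xyz": [373, 507, 47], "rot": [0, 0, 76], "claw": 0.65}, {"xyz": [373, 507, 47], "rot": [0, 0, 76], "claw": 0.65}, {"xyz": [373, 507, 47], "rot": [0, 0, 76], "claw": 0.65}], grip_force=20)

```text
clock: 1.1
position: [0.4431, -0.2064, 0.2569]
ee_rot: [0.707, -0.001, 0.708, 0.001]
ft_force: [1.1, -1.6, 0.0]
finger_gap: 0.652
```

>>> servo_tool(targets=[{"xyz": [79, 107, 3], "rot": [0, 0, 0], "claw": 0.65}, {"xyz": [79, 107, 3], "rot": [0, 0, 0], "claw": 0.65}, {"xyz": [79, 107, 3], "rot": [0, 0, 0], "claw": 0.65}, {"xyz": [79, 107, 3], "rot": [0, 0, 0], "claw": 0.65}, {"xyz": [79, 107, 3], "rot": [0, 0, 0], "claw": 0.65}])

```text
clock: 1.6
position: [0.522, -0.0988, 0.2595]
ee_rot: [0.706, -0.002, 0.708, 0.002]
ft_force: [-0.2, 0.3, -0.4]
finger_gap: 0.651
```

```bash
cat >> h.py <<'E'
from scipy.spatial.transform import Rotation as R
def wristT():
    s=r.get_state(); w,x,y,z=s["ee_rot"]; T=np.eye(4); T[:3,:3]=R.from_quat([x,y,z,w]).as_matrix(); T[:3,3]=s["position"]
    return T@r.camera_info("wrist")["T_tool_cam"],s
E
python3 - <<'E'
from h import *
T,s=wristT(); im=r.capture("wrist"); np.save("T1.npy",T)
print(s["position"],s["ee_rot"],s["ft_force"])
b=np.ascontiguousarray(im[:,:,::-1]); cv2.imwrite("pics/w1raw.png",b)
for xy in((.522,-.1),):
    a=np.linspace(0,6.283,40)
    c=proj("wrist",[(xy[0]+.016*np.cos(k),xy[1]+.016*np.sin(k),.14) for k in a],T)
    cv2.polylines(b,[c.round().astype(int)],True,(0,0,255),1)
cv2.imwrite("pics/w1.png",cv2.resize(b,None,fx=1.5,fy=1.5))
E
```

```text
[ 0.522  -0.0988  0.2595] [ 0.7064 -0.0018  0.7078  0.0019] [-0.2148  0.3047 -0.4236]
```

View pics/w1.png

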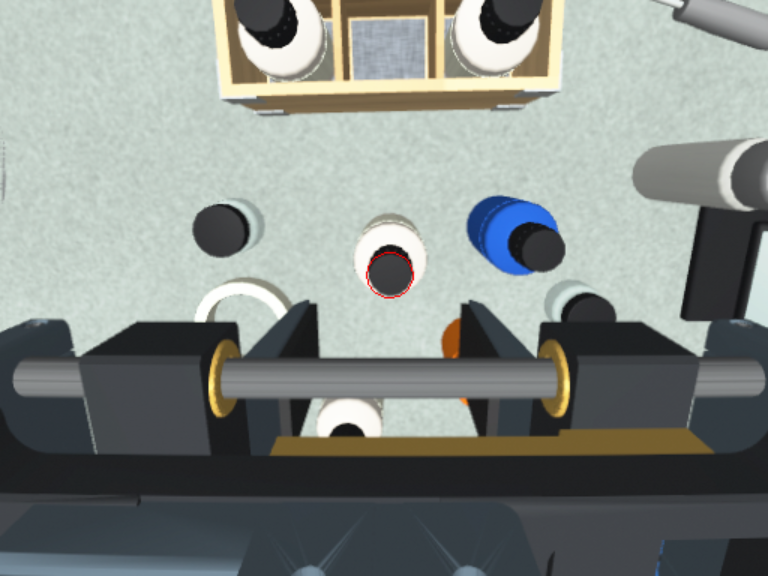

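The red predicted circle lands on bottle 1's cap at (390,274), so (0.522, -0.100) holds. Descending to the cap and gripping.

>>> servo_tool(targets=[{"xyz": [0, -1, -40], "rot": [0, 0, 0], "claw": 0.65}, {"xyz": [0, -1, -80], "rot": [0, 0, 0], "claw": 0.65}, {"xyz": [0, -1, -115], "rot": [0, 0, 0], "claw": 0.65}, {"xyz": [0, -1, -138], "rot": [0, 0, 0], "claw": 0.65}, {"xyz": [0, -1, -152], "rot": [0, 0, 0], "claw": 0.65}, {"xyz": [0, -1, -153], "rot": [0, 0, 0], "claw": 0.65}, {"xyz": [0, -1, -153], "rot": [0, 0, 0], "claw": 0.45}, {"xyz": [0, -1, -153], "rot": [0, 0, 0], "claw": 0.3}, {"xyz": [0, -1, -153], "rot": [0, 0, 0], "claw": 0.2}, {"xyz": [0, -1, -153], "rot": [0, 0, 0], "claw": 0.2}], grip_force=25)

```text
clock: 2.65
position: [0.522, -0.1007, 0.1073]
ee_rot: [0.707, -0.001, 0.707, 0.001]
ft_force: [0.4, -1.1, 1.2]
finger_gap: 0.344
```

>>> servo_tool(targets=[{"xyz": [0, 0, 0], "rot": [0, 0, 0], "claw": 0.2}, {"xyz": [0, 0, 10], "rot": [0, 0, 0], "claw": 0.2}, {"xyz": [0, 0, 30], "rot": [0, 0, 0], "claw": 0.2}, {"xyz": [0, 0, 60], "rot": [0, 0, 0], "claw": 0.2}, {"xyz": [0, 0, 95], "rot": [0, 0, 0], "claw": 0.2}, {"xyz": [0, 0, 130], "rot": [0, 0, 0], "claw": 0.2}, {"xyz": [-5, 5, 160], "rot": [0, 0, 0], "claw": 0.2}, {"xyz": [-15, 20, 175], "rot": [0, 0, 0], "claw": 0.2}, {"xyz": [-25, 45, 180], "rot": [0, 0, 0], "claw": 0.2}, {"xyz": [-35, 75, 180], "rot": [0, 0, 0], "claw": 0.2}])

```text
clock: 3.65
position: [0.4868, -0.0255, 0.289]
ee_rot: [0.708, -0.001, 0.707, 0.001]
ft_force: [-0.1, 0.2, -1.4]
finger_gap: 0.343
```

>>> servo_tool(targets=[{"xyz": [-15, 35, 0], "rot": [0, 0, 0.5], "claw": 0.2}, {"xyz": [-25, 75, 0], "rot": [0, 0, 1], "claw": 0.2}, {"xyz": [-35, 115, 0], "rot": [0, 0, 1], "claw": 0.2}, {"xyz": [-40, 145, 0], "rot": [0, 0, 1], "claw": 0.2}, {"xyz": [-43, 163, 0], "rot": [0, 0, 1], "claw": 0.2}, {"xyz": [-43, 169, 0], "rot": [0, 0, 1], "claw": 0.2}, {"xyz": [-43, 169, 0], "rot": [0, 0, 1], "claw": 0.2}, {"xyz": [-43, 169, -10], "rot": [0, 0, 1], "claw": 0.2}, {"xyz": [-43, 169, -15], "rot": [0, 0, 1], "claw": 0.2}, {"xyz": [-43, 169, -15], "rot": [0, 0, 1], "claw": 0.2}])

```text
clock: 4.65
position: [0.4434, 0.1427, 0.2729]
ee_rot: [0.707, -0.007, 0.707, 0.006]
ft_force: [-0.1, 0.9, -0.9]
finger_gap: 0.346
```

Run:
```python
from h import *
T,s=wristT(); im=r.capture("wrist"); print(s["position"],s["ee_rot"],s["ft_force"])
b=np.ascontiguousarray(im[:,:,::-1])
q=(.5199,.1069,.02)
def W(x,y,z):
    c,sn=np.cos(q[2]),np.sin(q[2]); return (q[0]+c*x-sn*y,q[1]+sn*x+c*y,z)
sc=lambda p:(p*1.5).round().astype(int)
b=cv2.resize(b,None,fx=1.5,fy=1.5)
cv2.polylines(b,[sc(proj("wrist",[W(x,y,.105) for x,y in((-.119,-.081),(.119,-.081),(.119,.081),(-.119,.081))],T))],True,(0,0,255),1)
cv2.polylines(b,[sc(proj("wrist",[W(-.038,0,.08),W(-.111,0,.08)],T))],False,(0,0,255),1)
cv2.polylines(b,[sc(proj("wrist",[W(-.038,0,.08),W(-.038,.073,.08)],T))],False,(0,0,255),1)
cv2.imwrite("pics/w2.png",b)
```

```text
[0.4434 0.1427 0.2729] [ 0.7069 -0.0072  0.7073  0.0063] [-0.0588  0.8609 -0.8527]
```

View pics/w2.png

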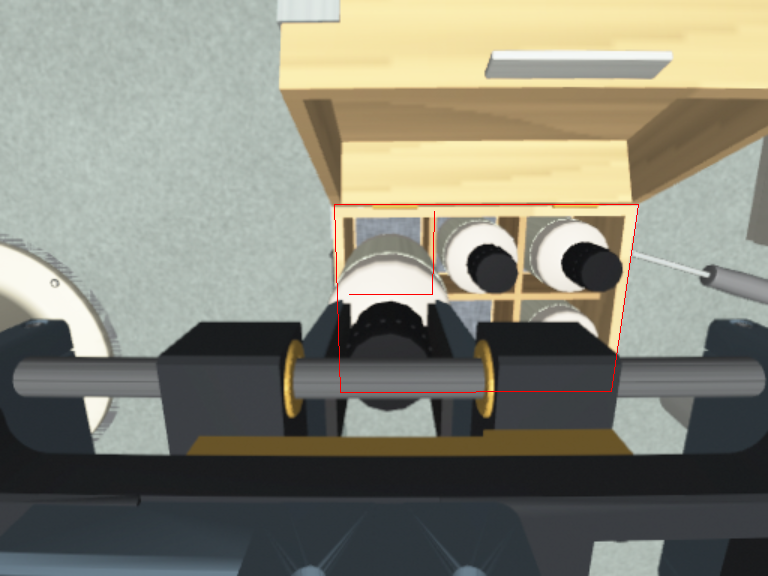

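The bottle hangs upright over the lower-left cell, and the red case outline agrees with the rim to about 2 mm. Before lowering, I'll work out the lid angle from the rim corners to check clearance to the gripper and camera.

Run:
```python
from h import *
q=(.5199,.1069,.02)
def W(x,y,z):
    c,sn=np.cos(q[2]),np.sin(q[2]); return (q[0]+c*x-sn*y,q[1]+sn*x+c*y,z)
T,s=wristT()
def L(th,x,a,h): return W(x,.081-a*np.cos(th)+h*np.sin(th),.105+a*np.sin(th)+h*np.cos(th))
f=lambda x,y:(170-.35+x/3.3,-.35+y/3.3)
for th in np.arange(1.75,2.11,.05):
    print(round(th,2),'scene rim',(proj("scene",[L(th,-.119,.162,0),L(th,.119,.162,0)])).round(1).ravel(),'wrist',(proj("wrist",[L(th,-.119,.162,0),L(th,-.119,.162,.056)],T)*1.5).round(0).ravel(),np.array(L(th,-.076,.162,0))[1:])
print(f(125,80),f(455,116)); print("cam",T[:3,3],s["joints"])
```

```text
1.75 scene rim [202.9  29.2 307.1  42.3] wrist [281. 164. 280.  21.] [0.2152 0.2644]
1.8 scene rim [203.7  27.1 307.4  40.1] wrist [281. 143. 281.   5.] [0.2232 0.2628]
1.85 scene rim [204.6  25.1 307.6  38.1] wrist [281. 123. 283. -10.] [0.231  0.2607]
1.9 scene rim [205.5  23.4 307.8  36.2] wrist [282. 104. 285. -24.] [0.2387 0.2583]
1.95 scene rim [206.4  21.8 308.   34.6] wrist [282.  85. 287. -36.] [0.2463 0.2555]
2.0 scene rim [207.2  20.5 308.2  33.1] wrist [283.  67. 290. -46.] [0.2538 0.2523]
2.05 scene rim [208.1  19.3 308.3  31.8] wrist [284.  50. 292. -55.] [0.261  0.2488]
2.1 scene rim [208.9  18.3 308.4  30.7] wrist [285.  34. 294. -62.] [0.2681 0.2448]
(207.52878787878788, 23.89242424242424) (307.52878787878785, 34.801515151515154)
cam [0.4422 0.2136 0.444 ] [ 0.1841  0.2065  1.6299 -0.0011  1.3054  0.1651]
```

The lid is at about 1.94 rad, and clearance is about 40 mm everywhere. Lowering.

>>> servo_tool(targets=[{"xyz": [0, 0.5, -15], "rot": [0, 0, 0], "claw": 0.2}, {"xyz": [0, 0.5, -35], "rot": [0, 0, 0], "claw": 0.2}, {"xyz": [0, 0.5, -55], "rot": [0, 0, 0], "claw": 0.2}, {"xyz": [0, 0.5, -75], "rot": [0, 0, 0], "claw": 0.2}, {"xyz": [0, 0.5, -95], "rot": [0, 0, 0], "claw": 0.2}, {"xyz": [0, 0.5, -112], "rot": [0, 0, 0], "claw": 0.2}, {"xyz": [0, 0.5, -127], "rot": [0, 0, 0], "claw": 0.2}, {"xyz": [0, 0.5, -140], "rot": [0, 0, 0], "claw": 0.2}, {"xyz": [0, 0.5, -148], "rot": [0, 0, 0], "claw": 0.2}, {"xyz": [0, 0.5, -150], "rot": [0, 0, 0], "claw": 0.2}])

```text
clock: 5.7
position: [0.4435, 0.1431, 0.1229]
ee_rot: [0.707, -0.007, 0.707, 0.006]
ft_force: [-0.6, -0.5, -1.4]
finger_gap: 0.343
```

>>> servo_tool(targets=[{"xyz": [0, 0, -2], "rot": [0, 0, 0], "claw": 0.2}, {"xyz": [0, 0, -3.5], "rot": [0, 0, 0], "claw": 0.2}, {"xyz": [0, 0, -5], "rot": [0, 0, 0], "claw": 0.2}, {"xyz": [0, 0, -6], "rot": [0, 0, 0], "claw": 0.2}, {"xyz": [0, 0, -7], "rot": [0, 0, 0], "claw": 0.2}, {"xyz": [0, 0, -7.5], "rot": [0, 0, 0], "claw": 0.2}, {"xyz": [0, 0, -7.5], "rot": [0, 0, 0], "claw": 0.2}])

```text
clock: 6.4
position: [0.4435, 0.1431, 0.1154]
ee_rot: [0.707, -0.007, 0.707, 0.006]
ft_force: [-0.1, -0.1, -0.9]
finger_gap: 0.348
```

>>> servo_tool(targets=[{"xyz": [0, 0, -0.5], "rot": [0, 0, 0], "claw": 0.2}, {"xyz": [0, 0, -1], "rot": [0, 0, 0], "claw": 0.2}, {"xyz": [0, 0, -1], "rot": [0, 0, 0], "claw": 0.2}])

```text
clock: 6.7
position: [0.444, 0.1431, 0.1151]
ee_rot: [0.707, -0.007, 0.707, 0.006]
ft_force: [-2.2, -1.4, 16.0]
finger_gap: 0.342
```

Force rises to 16 N, so the bottle is on the floor. Easing back slightly, releasing and rising.

>>> servo_tool(targets=[{"xyz": [0, 0, 0.3], "rot": [0, 0, 0], "claw": 0.34}, {"xyz": [0, 0, 0.3], "rot": [0, 0, 0], "claw": 0.4}, {"xyz": [0, 0, 0.3], "rot": [0, 0, 0], "claw": 0.5}, {"xyz": [0, 0, 0.3], "rot": [0, 0, 0], "claw": 0.58}, {"xyz": [0, 0, 0.3], "rot": [0, 0, 0], "claw": 0.58}, {"xyz": [0, 0, 15], "rot": [0, 0, 0], "claw": 0.58}, {"xyz": [0, 0, 45], "rot": [0, 0, 0], "claw": 0.58}, {"xyz": [0, 0, 85], "rot": [0, 0, 0], "claw": 0.58}, {"xyz": [0, 0, 125], "rot": [0, 0, 0], "claw": 0.58}, {"xyz": [0, -20, 155], "rot": [0, 0, 0], "claw": 0.58}])

```text
clock: 7.7
position: [0.4443, 0.1241, 0.2725]
ee_rot: [0.708, -0.007, 0.706, 0.007]
ft_force: [0.7, -0.2, 0.1]
finger_gap: 0.58
```

>>> servo_tool(targets=[{"xyz": [5, -45, 5], "rot": [0, 0, 0], "claw": 0.65}, {"xyz": [10, -90, 5], "rot": [0, 0, 0], "claw": 0.65}, {"xyz": [15, -138, 5], "rot": [0, 0, 0], "claw": 0.65}, {"xyz": [20, -186, 5], "rot": [0, 0, 0], "claw": 0.65}, {"xyz": [26, -234, 0], "rot": [0, 0, 0], "claw": 0.65}, {"xyz": [32, -280, -5], "rot": [0, 0, 0], "claw": 0.65}, {"xyz": [38, -325, -10], "rot": [0, 0, 0], "claw": 0.65}, {"xyz": [43, -372, -12], "rot": [0, 0, 0], "claw": 0.65}, {"xyz": [43, -372, -12], "rot": [0, 0, 0], "claw": 0.65}, {"xyz": [43, -372, -12], "rot": [0, 0, 0], "claw": 0.65}])

```text
clock: 8.7
position: [0.4869, -0.2486, 0.26]
ee_rot: [0.708, -0.007, 0.707, 0.007]
ft_force: [0.1, 1.2, -0.3]
finger_gap: 0.649
```

Run:
```python
from h import *
T,s=wristT(); im=r.capture("wrist"); print(s["position"],s["ee_rot"],s["ft_force"])
b=np.ascontiguousarray(im[:,:,::-1]); b=cv2.resize(b,None,fx=1.5,fy=1.5)
a=np.linspace(0,6.283,40)
c=proj("wrist",[(.487+.016*np.cos(k),-.248+.016*np.sin(k),.14) for k in a],T)*1.5
print(c.mean(0)); cv2.polylines(b,[c.round().astype(int)],True,(0,0,255),1)
t=r.capture("top")[160:280,150:340,::-1]; t=cv2.resize(t,None,fx=2.2,fy=2.2,interpolation=cv2.INTER_CUBIC)
cv2.imwrite("pics/w3.png",np.hstack([b[150:414,200:580],t]))
```

```text
[ 0.4869 -0.2486  0.26  ] [ 0.7076 -0.0065  0.7065  0.0067] [ 0.1438  1.2336 -0.3148]
[389.4845 272.0949]
```

View pics/w3.png

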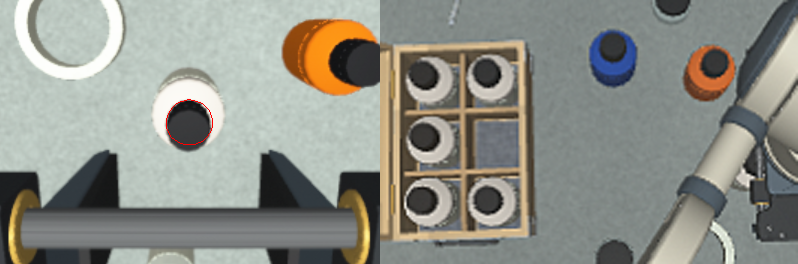

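Bottle 1 stands in the lower-left cell. Bottle 2's cap sits about 4 px below the prediction, so it is really at about (0.4865, -0.251). Adjusting and gripping.

>>> servo_tool(targets=[{"xyz": [0, -2.5, -40], "rot": [0, 0, 0], "claw": 0.65}, {"xyz": [0, -2.5, -80], "rot": [0, 0, 0], "claw": 0.65}, {"xyz": [0, -2.5, -115], "rot": [0, 0, 0], "claw": 0.65}, {"xyz": [0, -2.5, -138], "rot": [0, 0, 0], "claw": 0.65}, {"xyz": [0, -2.5, -152], "rot": [0, 0, 0], "claw": 0.65}, {"xyz": [0, -2.5, -153], "rot": [0, 0, 0], "claw": 0.65}, {"xyz": [0, -2.5, -153], "rot": [0, 0, 0], "claw": 0.45}, {"xyz": [0, -2.5, -153], "rot": [0, 0, 0], "claw": 0.3}, {"xyz": [0, -2.5, -153], "rot": [0, 0, 0], "claw": 0.2}, {"xyz": [0, -2.5, -153], "rot": [0, 0, 0], "claw": 0.2}])

```text
clock: 9.8
position: [0.4873, -0.2496, 0.1081]
ee_rot: [0.708, -0.008, 0.706, 0.007]
ft_force: [-3.3, 1.1, 6.9]
finger_gap: 0.343
```

>>> servo_tool(targets=[{"xyz": [0, 0, 0], "rot": [0, 0, 0], "claw": 0.2}, {"xyz": [0, 0, 10], "rot": [0, 0, 0], "claw": 0.2}, {"xyz": [0, 0, 30], "rot": [0, 0, 0], "claw": 0.2}, {"xyz": [0, 0, 60], "rot": [0, 0, 0], "claw": 0.2}, {"xyz": [0, 0, 95], "rot": [0, 0, 0], "claw": 0.2}, {"xyz": [0, 0, 130], "rot": [0, 0, 0], "claw": 0.2}, {"xyz": [0, 5, 160], "rot": [0, 0, 0], "claw": 0.2}, {"xyz": [0, 20, 175], "rot": [0, 0, 0], "claw": 0.2}, {"xyz": [5, 50, 180], "rot": [0, 0, 0], "claw": 0.2}, {"xyz": [10, 90, 180], "rot": [0, 0, 0], "claw": 0.2}])

```text
clock: 10.8
position: [0.4976, -0.1598, 0.2898]
ee_rot: [0.709, -0.007, 0.705, 0.006]
ft_force: [1.2, 0.5, -2.8]
finger_gap: 0.349
```

>>> servo_tool(targets=[{"xyz": [5, 42, 0], "rot": [0, 0, 0], "claw": 0.2}, {"xyz": [10, 85, 0], "rot": [0, 0, 0], "claw": 0.2}, {"xyz": [14, 128, 0], "rot": [0, 0, 0], "claw": 0.2}, {"xyz": [18, 170, 0], "rot": [0, 0, 0], "claw": 0.2}, {"xyz": [21, 203, 0], "rot": [0, 0, 0], "claw": 0.2}, {"xyz": [23, 222, -3], "rot": [0, 0, 0], "claw": 0.2}, {"xyz": [23, 229, -8], "rot": [0, 0, 0], "claw": 0.2}, {"xyz": [23, 229, -15], "rot": [0, 0, 0], "claw": 0.2}, {"xyz": [23, 229, -15], "rot": [0, 0, 0], "claw": 0.2}, {"xyz": [23, 229, -15], "rot": [0, 0, 0], "claw": 0.2}])

```text
clock: 11.8
position: [0.5204, 0.0682, 0.2747]
ee_rot: [0.709, -0.007, 0.706, 0.006]
ft_force: [0.2, 0.1, -2.5]
finger_gap: 0.341
```

Run:
```python
from h import *
T,s=wristT(); im=r.capture("wrist"); print(s["position"],s["ee_rot"],s["ft_force"])
b=np.ascontiguousarray(im[:,:,::-1]); b=cv2.resize(b,None,fx=1.5,fy=1.5)
q=(.5199,.1069,.02)
def W(x,y,z):
    c,sn=np.cos(q[2]),np.sin(q[2]); return (q[0]+c*x-sn*y,q[1]+sn*x+c*y,z)
sc=lambda p:(p*1.5).round().astype(int)
for x in(-.038,.038): cv2.polylines(b,[sc(proj("wrist",[W(x,.073,.08),W(x,-.073,.08)],T))],False,(0,0,255),1)
cv2.polylines(b,[sc(proj("wrist",[W(.111,0,.08),W(-.111,0,.08)],T))],False,(0,0,255),1)
a=np.linspace(0,6.283,60); p=s["position"]
cv2.polylines(b,[sc(proj("wrist",[(p[0]+.03*np.cos(k),p[1]+.03*np.sin(k),p[2]-.107) for k in a],T))],True,(0,255,0),1)
cv2.imwrite("pics/w4.png",b[0:420])
```

```text
[0.5204 0.0682 0.2747] [ 0.7086 -0.007   0.7056  0.0056] [ 0.1787  0.1286 -2.4983]
```

View pics/w4.png

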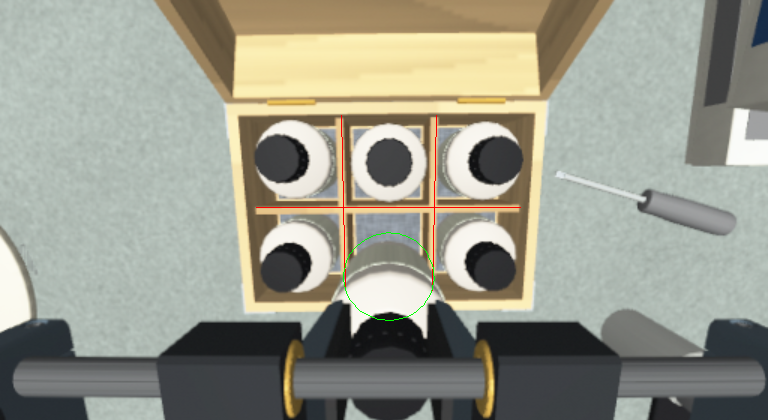

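The dividers align with the overlay, and the bottle's base matches its predicted circle, so it is centred over the cell. Lowering.

>>> servo_tool(targets=[{"xyz": [0, 0.7, -15], "rot": [0, 0, 0], "claw": 0.2}, {"xyz": [0, 0.7, -35], "rot": [0, 0, 0], "claw": 0.2}, {"xyz": [0, 0.7, -55], "rot": [0, 0, 0], "claw": 0.2}, {"xyz": [0, 0.7, -75], "rot": [0, 0, 0], "claw": 0.2}, {"xyz": [0, 0.7, -95], "rot": [0, 0, 0], "claw": 0.2}, {"xyz": [0, 0.7, -112], "rot": [0, 0, 0], "claw": 0.2}, {"xyz": [0, 0.7, -127], "rot": [0, 0, 0], "claw": 0.2}, {"xyz": [0, 0.7, -140], "rot": [0, 0, 0], "claw": 0.2}, {"xyz": [0, 0.7, -149], "rot": [0, 0, 0], "claw": 0.2}, {"xyz": [0, 0.7, -152], "rot": [0, 0, 0], "claw": 0.2}])

```text
clock: 12.85
position: [0.5204, 0.0685, 0.1224]
ee_rot: [0.708, -0.007, 0.706, 0.005]
ft_force: [-0.3, 0.7, -2.3]
finger_gap: 0.346
```

>>> servo_tool(targets=[{"xyz": [0, 0, -1.5], "rot": [0, 0, 0], "claw": 0.2}, {"xyz": [0, 0, -3], "rot": [0, 0, 0], "claw": 0.2}, {"xyz": [0, 0, -4.5], "rot": [0, 0, 0], "claw": 0.2}, {"xyz": [0, 0, -5.5], "rot": [0, 0, 0], "claw": 0.2}, {"xyz": [0, 0, -5.5], "rot": [0, 0, 0], "claw": 0.2}])

```text
clock: 13.35
position: [0.5205, 0.0685, 0.1169]
ee_rot: [0.709, -0.007, 0.706, 0.005]
ft_force: [-1.2, 0.5, -2.7]
finger_gap: 0.346
```

>>> servo_tool(targets=[{"xyz": [0, 0, -0.5], "rot": [0, 0, 0], "claw": 0.2}, {"xyz": [0, 0, -1], "rot": [0, 0, 0], "claw": 0.2}, {"xyz": [0, 0, -1.3], "rot": [0, 0, 0], "claw": 0.2}, {"xyz": [0, 0, -1.3], "rot": [0, 0, 0], "claw": 0.2}])

```text
clock: 13.75
position: [0.5207, 0.0684, 0.1161]
ee_rot: [0.709, -0.007, 0.705, 0.005]
ft_force: [-2.3, -0.7, 6.4]
finger_gap: 0.342
```

Touched down. Releasing and rising clear.

>>> servo_tool(targets=[{"xyz": [0, 0, 0], "rot": [0, 0, 0], "claw": 0.34}, {"xyz": [0, 0, 0], "rot": [0, 0, 0], "claw": 0.4}, {"xyz": [0, 0, 0], "rot": [0, 0, 0], "claw": 0.5}, {"xyz": [0, 0, 0], "rot": [0, 0, 0], "claw": 0.56}, {"xyz": [0, 0, 0], "rot": [0, 0, 0], "claw": 0.56}, {"xyz": [0, 0, 15], "rot": [0, 0, 0], "claw": 0.56}, {"xyz": [0, 0, 45], "rot": [0, 0, 0], "claw": 0.56}, {"xyz": [0, 0, 90], "rot": [0, 0, 0], "claw": 0.4}, {"xyz": [0, 0, 135], "rot": [0, 0, 0], "claw": 0.2}, {"xyz": [0, 0, 180], "rot": [0, 0, 0], "claw": 0}])

```text
clock: 14.75
position: [0.5202, 0.0684, 0.2979]
ee_rot: [0.709, -0.007, 0.705, 0.005]
ft_force: [1.2, -0.4, 0.1]
finger_gap: 0.33
```

Now behind the lid with the fingers shut. It stands at about 1.94 rad, so its free edge is near y=0.30, z=0.24.

>>> servo_tool(targets=[{"xyz": [0, 20, 40], "rot": [0, 0, 0], "claw": 0}, {"xyz": [0, 60, 55], "rot": [0, 0, 0], "claw": 0}, {"xyz": [0, 105, 55], "rot": [0, 0, 0], "claw": 0}, {"xyz": [0, 150, 55], "rot": [0, 0, 0], "claw": 0}, {"xyz": [0, 195, 55], "rot": [0, 0, 0], "claw": 0}, {"xyz": [-2, 240, 55], "rot": [0, 0, 0], "claw": 0}, {"xyz": [-3, 280, 50], "rot": [0, 0, 0], "claw": 0}, {"xyz": [-3, 288, 20], "rot": [0, 0, 0], "claw": 0}, {"xyz": [-3, 288, -15], "rot": [0, 0, 0], "claw": 0}, {"xyz": [-3, 288, -50], "rot": [0, 0, 0], "claw": 0}])

```text
clock: 15.75
position: [0.517, 0.3571, 0.2467]
ee_rot: [0.709, -0.007, 0.705, 0.006]
ft_force: [0.3, 0.1, 0.3]
finger_gap: 0.005
```

>>> servo_tool(targets=[{"xyz": [0, 0, -32], "rot": [0, 0, 0], "claw": 0}, {"xyz": [0, 0, -32], "rot": [0, 0, 0], "claw": 0}])

```text
clock: 15.95
position: [0.5147, 0.3559, 0.2105]
ee_rot: [0.706, -0.008, 0.708, 0.005]
ft_force: [-0.4, -0.4, 0.7]
finger_gap: 0.006
```

Run:
```python
from h import *
print(r.get_state()["position"])
b=r.capture("scene")[0:190,120:380,::-1]; cv2.imwrite("pics/s2.png",cv2.resize(b,None,fx=3,fy=3,interpolation=cv2.INTER_CUBIC))
```

```text
[0.5147 0.3559 0.2105]
```

View pics/s2.png

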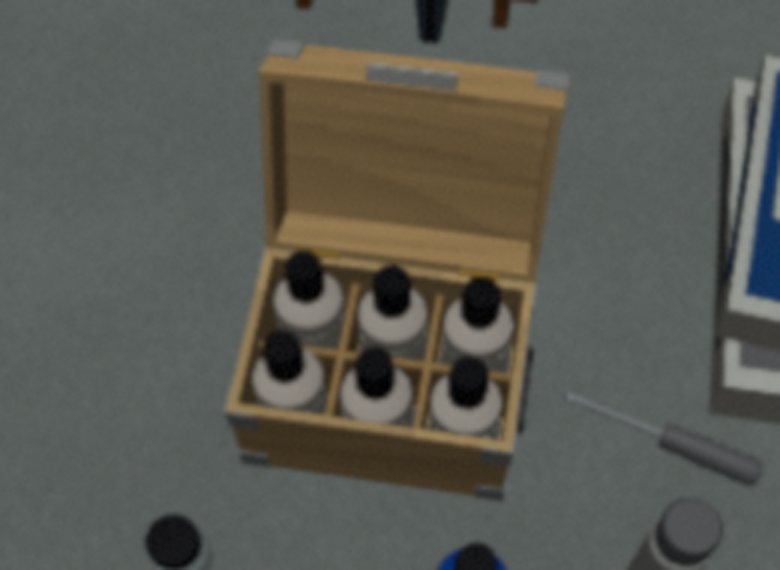

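All six bottles stand upright in their cells, and the finger is behind the lid at (430,20). Pushing along the lid's arc in small steps.

>>> servo_tool(targets=[{"xyz": [0, -20, 2], "rot": [0, 0, 0], "claw": 0}, {"xyz": [0, -32, 4], "rot": [0, 0, 0], "claw": 0}, {"xyz": [0, -40, 6], "rot": [0, 0, 0], "claw": 0}, {"xyz": [0, -46, 9], "rot": [0, 0, 0], "claw": 0}, {"xyz": [0, -52, 13], "rot": [0, 0, 0], "claw": 0}, {"xyz": [0, -58, 17], "rot": [0, 0, 0], "claw": 0}, {"xyz": [0, -64, 21], "rot": [0, 0, 0], "claw": 0}, {"xyz": [0, -70, 24], "rot": [0, 0, 0], "claw": 0}, {"xyz": [0, -76, 27], "rot": [0, 0, 0], "claw": 0}, {"xyz": [0, -82, 30], "rot": [0, 0, 0], "claw": 0}])

```text
clock: 17.0
position: [0.5175, 0.2756, 0.2459]
ee_rot: [0.709, -0.007, 0.705, 0.006]
ft_force: [3.2, 8.4, 6.5]
finger_gap: 0.003
```

>>> servo_tool(targets=[{"xyz": [0, -6, 1], "rot": [0, 0, 0], "claw": 0}, {"xyz": [0, -12, 3], "rot": [0, 0, 0], "claw": 0}, {"xyz": [0, -19, 5], "rot": [0, 0, 0], "claw": 0}, {"xyz": [0, -26, 6], "rot": [0, 0, 0], "claw": 0}, {"xyz": [0, -33, 8], "rot": [0, 0, 0], "claw": 0}, {"xyz": [0, -40, 9], "rot": [0, 0, 0], "claw": 0}, {"xyz": [0, -47, 10], "rot": [0, 0, 0], "claw": 0}, {"xyz": [0, -54, 11], "rot": [0, 0, 0], "claw": 0}, {"xyz": [0, -61, 12], "rot": [0, 0, 0], "claw": 0}, {"xyz": [0, -68, 12], "rot": [0, 0, 0], "claw": 0}])

```text
clock: 18.0
position: [0.519, 0.2078, 0.26]
ee_rot: [0.711, -0.006, 0.703, 0.007]
ft_force: [2.7, 4.9, 6.6]
finger_gap: 0.004
```

>>> servo_tool(targets=[{"xyz": [0, -7, 0], "rot": [0, 0, 0], "claw": 0}, {"xyz": [0, -14, -1], "rot": [0, 0, 0], "claw": 0}, {"xyz": [0, -21, -2], "rot": [0, 0, 0], "claw": 0}, {"xyz": [0, -28, -4], "rot": [0, 0, 0], "claw": 0}, {"xyz": [0, -35, -6], "rot": [0, 0, 0], "claw": 0}, {"xyz": [0, -42, -8], "rot": [0, 0, 0], "claw": 0}, {"xyz": [0, -49, -10], "rot": [0, 0, 0], "claw": 0}, {"xyz": [0, -56, -12.5], "rot": [0, 0, 0], "claw": 0}, {"xyz": [0, -63, -15], "rot": [0, 0, 0], "claw": 0}, {"xyz": [0, -70, -18], "rot": [0, 0, 0], "claw": 0}])

```text
clock: 19.0
position: [0.5202, 0.1373, 0.243]
ee_rot: [0.712, -0.005, 0.702, 0.007]
ft_force: [3.5, 1.6, 5.1]
finger_gap: 0.003
```

>>> servo_tool(targets=[{"xyz": [0, -6, -3.5], "rot": [0, 0, 0], "claw": 0}, {"xyz": [0, -12, -7], "rot": [0, 0, 0], "claw": 0}, {"xyz": [0, -19, -11.5], "rot": [0, 0, 0], "claw": 0}, {"xyz": [0, -25, -16], "rot": [0, 0, 0], "claw": 0}, {"xyz": [0, -31, -21], "rot": [0, 0, 0], "claw": 0}, {"xyz": [0, -36, -26], "rot": [0, 0, 0], "claw": 0}, {"xyz": [0, -42, -31], "rot": [0, 0, 0], "claw": 0}, {"xyz": [0, -46, -35], "rot": [0, 0, 0], "claw": 0}, {"xyz": [0, -49, -39], "rot": [0, 0, 0], "claw": 0}, {"xyz": [0, -52, -42.5], "rot": [0, 0, 0], "claw": 0}])

```text
clock: 20.0
position: [0.5201, 0.0849, 0.2003]
ee_rot: [0.712, -0.006, 0.702, 0.007]
ft_force: [2.1, 0.0, 4.7]
finger_gap: 0.005
```

>>> servo_tool(targets=[{"xyz": [0, -3, -4], "rot": [0, 0, 0], "claw": 0}, {"xyz": [0, -6, -8], "rot": [0, 0, 0], "claw": 0}, {"xyz": [0, -9, -12], "rot": [0, 0, 0], "claw": 0}, {"xyz": [0, -11, -15.5], "rot": [0, 0, 0], "claw": 0}, {"xyz": [0, -13, -19], "rot": [0, 0, 0], "claw": 0}, {"xyz": [0, -15, -22], "rot": [0, 0, 0], "claw": 0}, {"xyz": [0, -16.5, -25], "rot": [0, 0, 0], "claw": 0}, {"xyz": [0, -18, -28], "rot": [0, 0, 0], "claw": 0}, {"xyz": [0, -19, -31], "rot": [0, 0, 0], "claw": 0}, {"xyz": [0, -20, -33], "rot": [0, 0, 0], "claw": 0}])

```text
clock: 21.0
position: [0.52, 0.0647, 0.1669]
ee_rot: [0.712, -0.006, 0.702, 0.007]
ft_force: [2.7, -0.4, 2.5]
finger_gap: 0.005
```

>>> servo_tool(targets=[{"xyz": [0, -0.5, -1.5], "rot": [0, 0, 0], "claw": 0}, {"xyz": [0, -1, -3], "rot": [0, 0, 0], "claw": 0}, {"xyz": [0, -1.5, -4], "rot": [0, 0, 0], "claw": 0}, {"xyz": [0, -2, -5], "rot": [0, 0, 0], "claw": 0}, {"xyz": [0, -2, -5], "rot": [0, 0, 0], "claw": 0}])

```text
clock: 21.5
position: [0.5198, 0.0627, 0.1618]
ee_rot: [0.712, -0.006, 0.702, 0.007]
ft_force: [1.1, -0.4, 1.4]
finger_gap: 0.008
```

>>> servo_tool(targets=[{"xyz": [0, 0, -0.5], "rot": [0, 0, 0], "claw": 0}, {"xyz": [0, 0, -1], "rot": [0, 0, 0], "claw": 0}, {"xyz": [0, 0, -1.5], "rot": [0, 0, 0], "claw": 0}, {"xyz": [0, 0, -1.5], "rot": [0, 0, 0], "claw": 0}])

```text
clock: 21.9
position: [0.5199, 0.0627, 0.1612]
ee_rot: [0.712, -0.006, 0.702, 0.007]
ft_force: [-4.6, -2.7, 22.0]
finger_gap: 0.004
```

22 N at z = 0.161 m, so the lid has reached its stop. Rising clear and checking.

>>> servo_tool(targets=[{"xyz": [0, 0, 3], "rot": [0, 0, 0], "claw": 0}, {"xyz": [0, 0, 20], "rot": [0, 0, 0], "claw": 0}, {"xyz": [0, -20, 60], "rot": [0, 0, 0], "claw": 0}, {"xyz": [-20, -60, 100], "rot": [0, 0, 0], "claw": 0}, {"xyz": [-50, -105, 120], "rot": [0, 0, 0], "claw": 0}, {"xyz": [-80, -150, 120], "rot": [0, 0, 0], "claw": 0}, {"xyz": [-100, -195, 120], "rot": [0, 0, 0], "claw": 0}, {"xyz": [-120, -240, 120], "rot": [0, 0, 0], "claw": 0}, {"xyz": [-120, -240, 120], "rot": [0, 0, 0], "claw": 0}, {"xyz": [-120, -240, 120], "rot": [0, 0, 0], "claw": 0}])

```text
clock: 22.9
position: [0.3986, -0.1791, 0.281]
ee_rot: [0.712, -0.004, 0.702, 0.006]
ft_force: [0.2, 0.2, 0.1]
finger_gap: 0.003
```

Run:
```python
from h import *
print(r.get_state()["position"])
q=(.5199,.1069,.02)
def W(x,y,z):
    c,sn=np.cos(q[2]),np.sin(q[2]); return (q[0]+c*x-sn*y,q[1]+sn*x+c*y,z)
o=[]
for n,(v0,v1,u0,u1) in(("scene",(40,240,140,340)),("top",(130,330,120,320))):
    k=1.95; b=cv2.resize(np.ascontiguousarray(r.capture(n)[v0:v1,u0:u1,::-1]),None,fx=k,fy=k,interpolation=cv2.INTER_CUBIC)
    for z in (.161,):
        c=(proj(n,[W(x,y,z) for x,y in((-.119,-.081),(.119,-.081),(.119,.081),(-.119,.081))])-[u0,v0])*k
        for p in c: cv2.circle(b,tuple(p.round().astype(int)),2,(0,0,255),-1)
    o.append(b)
cv2.imwrite("pics/f.png",np.hstack(o))
```

```text
[ 0.3986 -0.1791  0.281 ]
```

View pics/f.png

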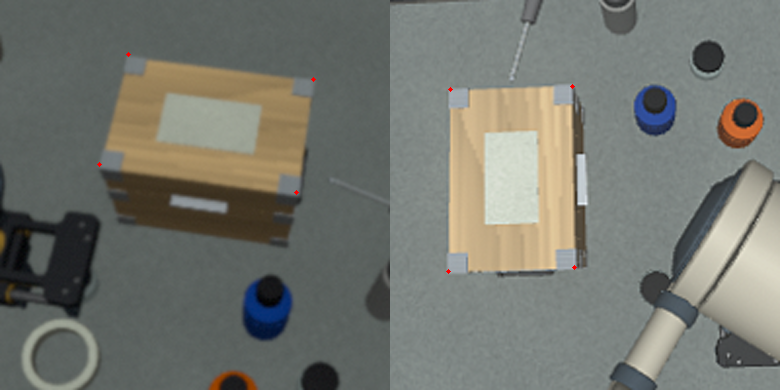

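The lid is shut, with its corners on the predicted shut-lid points in both views. The bystanders in view stand where they were, and the robot touches nothing. Handing in.

```bash
python3 -c "
from station import r
print(r.sign_off())"
```

```text
the job is handed in; nothing more can be done
None
```

Both white thinner bottles are packed and the lid is shut. I handed the job in at about 23 s, and sign-off gave no verdict.

- **Bottles:** I gripped each one by its cap and set it down slowly in an empty cell. Force rose to 16 N on touchdown for the first and 6 N for the second. A picture taken before closing showed all six bottles upright in their cells.
- **Lid:** I pushed it shut along its arc from outside with about 5–12 N. It stopped at 22 N with the fingertips at z = 0.161 m, the expected shut height. The final pictures from both fixed cameras show its corners on the predicted shut position.
- **Bystanders:** I never touched them. The ones in the final pictures stand where they were. The glue bottle was outside those crops, so I did not check it again at the end.
- **Disagreements:** When I gripped the second bottle, force read about 7 N, and the tool stopped about 1.5 mm off its target. The bottle still lifted and sat normally.

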